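Separator board and second radio unit into the carrier

ROBOT

A 6-joint arm with a two-finger parallel gripper is mounted at the origin on the work surface. World frame = base frame: x ahead of the robot, y to its left, z up, the work surface at z = 0. Lengths are in m, angles in degrees, forces in N, time in s.
With the tool pointing down it reaches from about 0.4 to 0.825 m from the base axis. Payload 7 kg.
Tool frame: the origin (TCP) lies between the finger pads; the fingertips stand ctrl.nose_length ahead of it and the grasp point (between the pads) lies 2 mm behind it (ctrl.nose_length is the distance from the TCP to the fingertips, in m); z points along the fingers, y is the line along which they close (so a half turn about z gives the same grasp; the last joint's range is limited). The gripper opens to 88 mm and grips with 3 to 60 N. Pads are 19 mm wide; open, the fingers measure 130 mm over their backs; the gripper's body (78 mm by 193 mm) begins 47 mm behind the grasp point.
Start: joints at [81.251, 20.546, 0.682, 0, -70.136, -16.507], TCP at [0.288, 0.61, 0.244] pointing down, gripper open.
Joint ranges: [-176.03, 176.03], [-82.01, 121.73], [-58.28, 71.71], [-173.87, 95.51], [-174.79, -0.11], [-173.66, 173.66]. Speed limits (degrees/s): [136.94, 136.94, 172.46, 180, 180, 180].

INTERFACE

Orientations are given as [roll, pitch, yaw] about the fixed x, y, z axes, in that order (R = Rz(yaw) Ry(pitch) Rx(roll)).
In Python, from plant import ctrl gives the robot as it stands.
- The arm moves only by the tool apply_moves, never from a script. Its argument "commands" is a list of rows, each a list of 3 entries, a list of its own where there are three numbers: the shift along the world's x, y, z in cm, then the turn about the world's z in rad, then the closure, from 0 (fully open) to 1 (shut). In form: [[[x, y, z], turn, jaw], ...]. A call has 1 to 20 rows; each row is the pose to reach, as a shift and turn from the pose commanded when the call began; what a row does not reach only later rows make up. A row lasts 1/12 s, in which the tool goes at most 41.7 mm and 7.16 degrees, less where a joint would pass 70% of its speed; a pose out of reach is approached as far as the arm can. A call with a gripper value outside its range is refused whole. The fingers move at their own pace and stop on an object; the grip force is fixed at half the most. Time passes only in rows, so rows that repeat a pose let the fingers close. It gives the time, the measured TCP pose, the force, the opening and the grip force at its end, in the units of the state.
- ctrl.get_obs(): the state, without advancing time (a new reading comes with each control period).
- ctrl.snapshot(name): name is "scene" or "side" or "wrist"; returns a dict with "img" (480x640x3 uint8, red, green, blue), "fx", "fy", "cx", "cy" (pixels), "dist_coeffs" ([k1, k2, p1, p2, k3] as OpenCV has them; the pictures are not rectified), "T" (4x4, takes a point from camera to world coordinates). Camera axes: x right, y up, looking along -z (the intrinsics and any distortion apply to the point x, -y, -z); pixel columns grow to the right and rows downward; lengths in m; the calibration is good to about 2 mm. A picture is of the moment at which its call begins. There is no depth.
- ctrl.close_job(): hands the job in; it is judged then, once.
Trained networks look in a picture, given as the dict that the camera call returned (one of the last four; its "shot" number tells which), for a name from the list of things; names that differ only in an ending like _2 or _b are one class to them, and where a whole thing is asked for, a point or a joint stands for the part that bears it (a point fixed in the world has none). Each returns a list of dicts, best first, with "score" (0 to 1); they miss things now and then, are a little off and sometimes report something else, mostly with a low value. They report only what shows in the picture. A call takes as long as a camera call. They do not tell look-alikes from the thing itself.
- ctrl.search_frame(picture, target): "at" ([column, row] in pixels, amid what is visible of it).
- ctrl.spot_point(picture, target): "at" ([column, row] in pixels: a listed point, or the origin of a listed thing).
The state is a dict: "clock": time; "joint_pos": joint angles; "qvel": joint speeds; "tau": joint torques, N m; "tool_pos": TCP position; "orientation": TCP orientation; "force": force on the tool from outside, world axes, zero at the start; "moment": the same for the moment, N m; "opening": finger opening in m; "gripper_force": force on a finger pad.
Only numpy, scipy, OpenCV 4.12 (cv2) and the standard library are available. Lean on these libraries where they do the work, as an engineer would, in place of code of your own. Each camera call takes 0.05 s, during which the arm holds its last target. There are 200 camera calls.

TASK

One radio unit already lies in the black steel carrier: lay the full-length white separator board flat and centred on it, then stack the loose radio unit squarely on the board, right way up and with its connectors at the same end as those of the unit below. Lower both all the way down between the carrier's posts rather than dropping them in. Leave the short board, the screwdriver and the jar alone, and do not drag the lower unit about.

Things in the scene. Friction and masses are not known exactly. Their poses are not given: they have to be found in the camera images.
- carrier: Fixed black steel carrier: base plate 186 (x) x 80 (y) x 5 mm thick with four upright flat posts, two at each end, 13 mm wide (y), 4 mm thick (x), centred at x = +-84, y = +-24.5 mm, their tops 75 mm above the bench. 164 mm free between the posts of the two ends; the long sides are open. Origin: centre of the underside, on the bench; x along its length, z up.
- lower_unit: Radio unit already lying in the carrier on its base plate: black box 150 (x) x 60 (y) x 36 mm (z), 0.3 to 0.6 kg; at its -x end a grey front panel with three round connectors in a row, at its +x end heat-sink fins; flat top with a blank light metal type plate near the fins end (centred 40 mm from the middle). Origin: centre of the underside; x along its length towards the fins, z up.
- upper_unit: Loose radio unit, the same as the one in the carrier (150 x 60 x 36 mm, 0.3 to 0.6 kg, connectors at its -x end, fins and type plate at +x), lying right way up on the bench. Origin: centre of the underside; x along its length towards the fins, z up.
- upper_front (a point): Centre of the connector end of the loose radio unit (75 mm from its origin along -x, 18 mm up).
- lower_front (a point): Centre of the connector end of the radio unit in the carrier (75 mm from its origin along -x, 18 mm up).
- separator: Full-length separator: stiff flat white plastic board 150 (x) x 68 (y) x 8 mm thick, about 80 g, lying flat on the bench. Origin: centre of the underside; x along its length.
- short_board: Bystander: short white plastic board of the same width and thickness but too short, 85 (x) x 68 (y) x 8 mm, lying flat on the bench. Origin: centre of the underside.
- screwdriver: Bystander: screwdriver 180 mm long lying on the bench beyond the work. Origin: under its middle, on the bench.
- jar: Bystander: clear jar of 64 mm diameter, 75 mm high with a black cap, standing on the bench. Origin: centre of the underside.
Not all that is in view belongs to the job. Leave any brown or purple look-alike of the lower_unit alone.

How it is judged (in metres and radians):
On the way, in this order (a step that is already met when the one before it is completed fails the run):
1. the fingers lower the full-length separator to less than 12 mm above where it rests on the lower unit, or set it down there (z of separator in the frame of carrier between 0.035 and 0.053 m and x of separator in the frame of carrier between -0.02 and 0.02 m and y of separator in the frame of carrier between -0.02 and 0.02 m and contact force between the fingers and separator above 0.3 N), for 0.05 s.
2. the separator lies flat, centred and let go on the lower unit (z of separator in the frame of carrier between 0.037 and 0.045 m and angle between separator's own z axis and vertical below 0.05 rad and angle between the x axis of separator and the x axis of carrier, either way round below 0.15 rad and x of separator in the frame of carrier between -0.015 and 0.015 m and y of separator in the frame of carrier between -0.015 and 0.015 m and contact force between the fingers and separator below 0.1 N and linear speed of separator below 0.01 m/s), for 0.2 s.
3. the fingers lower the loose unit to less than 12 mm above where it rests on the separator, or set it down there (z of upper_unit in the frame of carrier between 0.043 and 0.061 m and x of upper_unit in the frame of carrier between -0.02 and 0.02 m and y of upper_unit in the frame of carrier between -0.02 and 0.02 m and contact force between the fingers and upper_unit above 0.3 N), for 0.05 s.
At the end, for the whole second after the job is handed in: Lower unit, separator and loose unit lie in the carrier in that order, upper connectors at the same end as the lower ones; each within 15 mm of the carrier's centre (x and y) and 4 mm of its resting height, level within 0.05 rad, in line within 0.15 rad; at rest (z of lower_unit in the frame of carrier between 0.001 and 0.009 m and angle between each of lower_unit, separator, upper_unit's own z axis and vertical below 0.05 rad and angle between the x axis of each of lower_unit, separator, upper_unit and the x axis of carrier, either way round below 0.15 rad and x of lower_unit in the frame of carrier between -0.015 and 0.015 m and y of lower_unit in the frame of carrier between -0.015 and 0.015 m and z of separator in the frame of carrier between 0.037 and 0.045 m and x of separator in the frame of carrier between -0.015 and 0.015 m and y of separator in the frame of carrier between -0.015 and 0.015 m and z of upper_unit in the frame of carrier between 0.045 and 0.053 m and x of upper_unit in the frame of carrier between -0.015 and 0.015 m and y of upper_unit in the frame of carrier between -0.015 and 0.015 m and x of upper_front in the frame of lower_unit below -0.05 m and linear speed of each of upper_unit, separator below 0.01 m/s); the robot touches nothing.
It fails at once if the lower unit is shifted by more than 25 mm (distance of lower_unit from where it was at the start of the episode above 0.025 m).
It fails at once if the short board is moved by more than 30 mm (distance of short_board from where it was at the start of the episode above 0.03 m).
It fails at once if the screwdriver is moved by more than 30 mm (distance of screwdriver from where it was at the start of the episode above 0.03 m).
It fails at once if the jar is moved by more than 30 mm (distance of jar from where it was at the start of the episode above 0.03 m).
It also fails if it takes over 61 s, if anything falls off the work surface, if the arm or the gripper's body presses on something with over 40 N, if the wrist force passes 120 N, or if a joint passes its speed limit or range.

## Working session

There is one attempt and no reset: what is moved stays moved. The work goes in short steps, Python scripts to look and compute and a tool call to move; the robot and the scene stay as the last step left them, time stands still between calls to the robot, and variables do not carry over. Pictures are saved under pics/ and viewed, at most 10 in all, crops included, and the job is handed in when it is done.

Besides the shell and the picture viewer there is one more tool, called after "Call:" as name(argument=value, ...), one argument or row to a line, values as JSON. apply_moves: Moves the arm, as the interface text tells. Its arguments: {"type":"object","properties":{"commands":{"type":"array"}},"required":["commands"]}

```bash
ls; mkdir -p pics; cat > h.py <<'E'
import numpy as np, cv2
from plant import ctrl
def ray(p,px):
    K=np.array([[p["fx"],0,p["cx"]],[0,p["fy"],p["cy"]],[0,0,1.]])
    u=cv2.undistortPoints(np.array(px,float).reshape(-1,1,2),K,np.array(p["dist_coeffs"],float)).reshape(-1,2)
    d=np.c_[u[:,0],-u[:,1],-np.ones(len(u))]
    T=np.array(p["T"]); return T[:3,3],d@T[:3,:3].T
def onz(p,px,z):
    o,d=ray(p,px); return o+d*((z-o[2])/d[:,2])[:,None]
def proj(p,X):
    K=np.array([[p["fx"],0,p["cx"]],[0,p["fy"],p["cy"]],[0,0,1.]])
    T=np.array(p["T"]); c=(np.atleast_2d(X)-T[:3,3])@T[:3,:3]; c=c*[1,-1,-1]
    return cv2.projectPoints(c.reshape(-1,1,3),np.zeros(3),np.zeros(3),K,np.array(p["dist_coeffs"],float))[0].reshape(-1,2)
def box(x,y,yaw,L,W,z):
    c,s=np.cos(yaw),np.sin(yaw)
    return np.array([[x+c*a-s*b,y+s*a+c*b,z] for a,b in ((L/2,W/2),(-L/2,W/2),(-L/2,-W/2),(L/2,-W/2))])
def save(p,n,polys=()):
    im=np.ascontiguousarray(p["img"][:,:,::-1])
    for X in polys: cv2.polylines(im,[np.round(proj(p,X)).astype(int)],True,(0,0,255),1)
    cv2.imwrite("pics/"+n+".png",im)
E
python3 - <<'E'
from h import *
print(ctrl.get_obs()["orientation"],ctrl.nose_length)
for n in ("scene","side"):
    p=ctrl.snapshot(n); save(p,n+"0"); print(n,np.round(p["T"],2).tolist(),p["fx"])
    for t,z in (("carrier",0),("lower_unit",.005),("upper_unit",0),("upper_front",.018),("lower_front",.023),("separator",0),("short_board",0),("screwdriver",0),("jar",0)):
        for r in ctrl.spot_point(p,t)[:3]: print(t,round(r["score"],2),np.round(r["at"]),np.round(onz(p,[r["at"]],z)[0],3))
E
```

```text
pics
[ 1.79904574e+02 -7.59945103e-03 -2.52612872e+01] 0.017
scene [[-0.38, -0.68, 0.62, 1.25], [0.92, -0.28, 0.26, 0.35], [-0.0, 0.67, 0.74, 0.91], [0.0, 0.0, 0.0, 1.0]] 503.45578392495594
carrier 0.68 [403. 295.] [0.567 0.245 0.   ]
carrier 0.31 [203. 170.] [ 0.361 -0.401  0.   ]
lower_unit 0.86 [307. 336.] [0.747 0.091 0.005]
lower_unit 0.83 [448. 234.] [0.348 0.294 0.005]
lower_unit 0.8 [401. 290.] [0.56  0.238 0.005]
upper_unit 0.97 [204. 192.] [ 0.438 -0.35   0.   ]
upper_unit 0.21 [500. 302.] [0.503 0.446 0.   ]
upper_front 0.68 [202. 167.] [ 0.368 -0.396  0.018]
upper_front 0.27 [248. 224.] [ 0.515 -0.172  0.018]
lower_front 0.96 [407. 266.] [0.5   0.232 0.023]
lower_front 0.78 [417. 224.] [0.364 0.217 0.023]
lower_front 0.62 [271. 320.] [0.752 0.012 0.023]
separator 0.94 [309. 248.] [ 0.518 -0.006  0.   ]
short_board 0.56 [249. 229.] [ 0.515 -0.173 -0.   ]
screwdriver 0.77 [224. 300.] [ 0.729 -0.118  0.   ]
screwdriver 0.63 [200. 171.] [ 0.367 -0.409  0.   ]
jar 0.83 [495. 304.] [ 0.513  0.438 -0.   ]
side [[0.87, 0.29, -0.4, 0.1], [-0.5, 0.48, -0.72, -0.77], [-0.02, 0.83, 0.56, 0.69], [0.0, 0.0, 0.0, 1.0]] 435.14496951190654
carrier 0.72 [290. 231.] [0.552 0.229 0.   ]
lower_unit 0.76 [366. 238.] [0.719 0.075 0.005]
lower_unit 0.75 [214. 242.] [0.336 0.281 0.005]
lower_unit 0.72 [294. 222.] [0.584 0.261 0.005]
upper_unit 0.57 [368. 385.] [ 0.435 -0.343  0.   ]
upper_front 0.97 [353. 412.] [ 0.37  -0.388  0.018]
lower_front 0.9 [267. 228.] [0.487 0.244 0.023]
lower_front 0.83 [386. 242.] [0.736 0.004 0.023]
lower_front 0.68 [223. 248.] [0.343 0.214 0.023]
separator 0.71 [318. 277.] [ 0.515 -0.007  0.   ]
short_board 0.78 [351. 321.] [ 0.503 -0.182  0.   ]
short_board 0.63 [408. 276.] [ 0.715 -0.119  0.   ]
screwdriver 0.72 [408. 275.] [ 0.715 -0.119  0.   ]
jar 0.81 [249. 205.] [0.508 0.443 0.   ]
```

View pics/scene0.png

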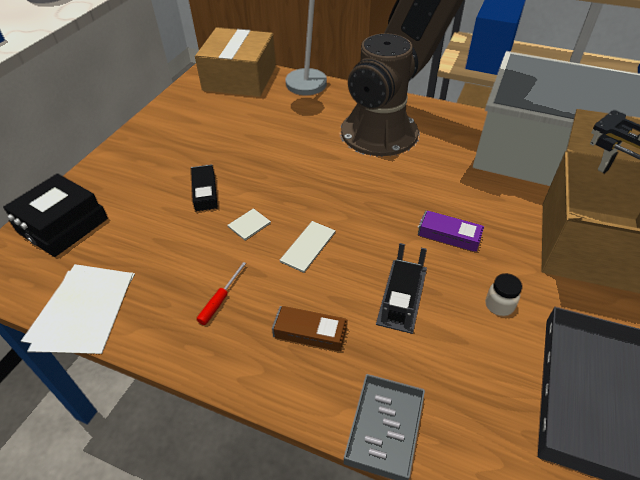

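View pics/side0.png

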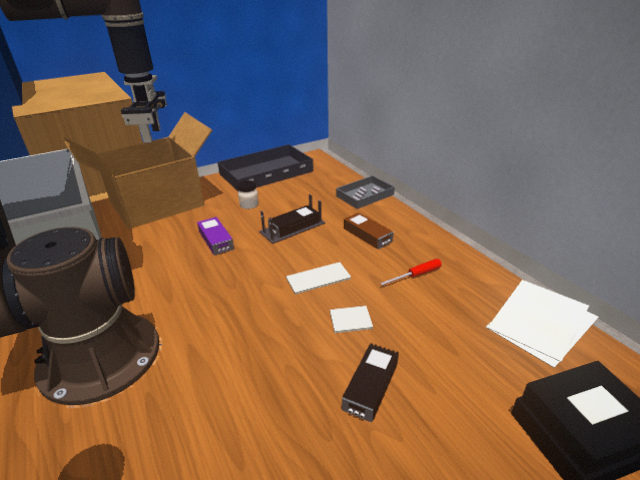

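```bash
cat >> h.py <<'E'
def white(p,px,z,r=45):
    "rect of white blob at px on plane z: centre, yaw deg of long side, sizes"
    x,y=np.round(px).astype(int); im=p["img"].astype(int)
    m=((im.min(2)>165)&(im.max(2)-im.min(2)<40)).astype(np.uint8)
    n,l,st,ce=cv2.connectedComponentsWithStats(m)
    ok=[i for i in range(1,n) if st[i,4]>60]
    i=min(ok,key=lambda i:np.hypot(*(ce[i]-[x,y])))
    c=max(cv2.findContours((l==i).astype(np.uint8),cv2.RETR_EXTERNAL,cv2.CHAIN_APPROX_NONE)[0],key=len).reshape(-1,2)
    w=onz(p,c,z)[:,:2]
    (cx,cy),(a,b),t=cv2.minAreaRect((w*1000).astype(np.float32))
    if a<b: t+=90; a,b=b,a
    return np.round([cx,cy,(t+90)%180-90,a,b],1)
E
python3 - <<'E'
from h import *
for n,l in (("scene",dict(sep=((309,248),.008),short=((249,225),.008),upplate=((203,191),.036),lowplate=((399,299),.041))),
 ("side",dict(sep=((318,277),.008),short=((351,319),.008),upplate=((378,359),.036),lowplate=((304,212),.041)))):
    p=ctrl.snapshot(n)
    for k,(px,z) in l.items(): print(n,k,white(p,px,z))
E
```

```text
scene sep [514.4 -10.7  -7.4 148.2  66.4]
scene short [ 503.  -178.6  -22.4   83.4   67.1]
scene upplate [ 470.  -326.5  -55.1   39.5   33.6]
scene lowplate [611.5 245.5 -83.7  38.4  34.7]
side sep [512.4 -12.2  -7.5 148.8  68.1]
side short [ 501.4 -179.7  -22.1   83.9   67.9]
side upplate [ 469.3 -326.   -55.4   39.3   35.2]
side lowplate [610.3 247.  -83.   39.2  33.8]
```

Call:
apply_moves(
  commands=[
    [[28, -37, 5], 0.556, 0],
    [[28, -37, 5], 0.556, 0],
    [[28, -37, 5], 0.556, 0],
    [[28, -37, 5], 0.556, 0],
    [[28, -37, 5], 0.556, 0],
    [[28, -37, 5], 0.556, 0],
    [[28, -37, 5], 0.556, 0],
    [[28, -37, 5], 0.556, 0],
    [[28, -37, 5], 0.556, 0],
    [[28, -37, 5], 0.556, 0],
    [[28, -37, 5], 0.556, 0],
    [[28, -37, 5], 0.556, 0],
    [[28, -37, 5], 0.556, 0],
    [[28, -37, 5], 0.556, 0],
    [[28, -37, 5], 0.556, 0],
  ],
)

```text
clock: 2.35
tool_pos: [0.5676, 0.2409, 0.2934]
orientation: [-180.0, 0.0, 6.6]
force: [0.6, 0.3, 0.5]
opening: 0.0872
gripper_force: 0.0
```

```bash
python3 - <<'E'
from h import *
o=ctrl.get_obs(); print(o["clock"],o["tool_pos"],o["orientation"])
p=ctrl.snapshot("wrist"); print(np.round(p["T"],3).tolist())
a=np.radians(6.6)
save(p,"w1",[box(.571,.242,a,.15,.06,.041),box(.571,.242,a,.186,.08,.005),box(.571,.242,a,.168,.049,.075)])
for t,z in (("carrier",0),("lower_unit",.005),("lower_front",.023)):
    for r in ctrl.spot_point(p,t)[:1]: print(t,r["score"],np.round(r["at"]),np.round(onz(p,[r["at"]],z)[0],3))
print(white(p,proj(p,[.611,.246,.041])[0],.041))
E
```

```text
2.35 [0.56762726 0.24087367 0.29340986] [-1.79995137e+02  1.45413235e-02  6.61114305e+00]
[[0.115, 0.949, 0.293, 0.648], [-0.993, 0.11, 0.034, 0.251], [-0.0, -0.295, 0.955, 0.434], [0.0, 0.0, 0.0, 1.0]]
lower_unit 0.9 [499.  37.] [0.734 0.091 0.005]
lower_front 0.75 [318. 259.] [0.5   0.236 0.023]
[612.4 247.1 -83.4  41.   37.1]
```

View pics/w1.png

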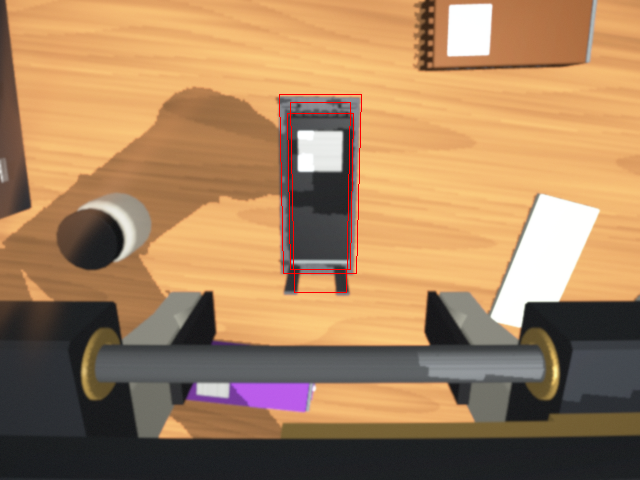

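Call:
apply_moves(
  commands=[
    [[-5.5, -25.1, 0], -0.246, 0],
    [[-5.5, -25.1, 0], -0.246, 0],
    [[-5.5, -25.1, 0], -0.246, 0],
    [[-5.5, -25.1, 0], -0.246, 0],
    [[-5.5, -25.1, -4], -0.246, 0],
    [[-5.5, -25.1, -8], -0.246, 0],
    [[-5.5, -25.1, -12], -0.246, 0],
    [[-5.5, -25.1, -15], -0.246, 0],
    [[-5.5, -25.1, -17.4], -0.246, 0],
    [[-5.5, -25.1, -17.4], -0.246, 0],
    [[-5.5, -25.1, -17.4], -0.246, 0],
    [[-5.5, -25.1, -17.4], -0.246, 0],
  ],
)

```text
clock: 3.55
tool_pos: [0.5144, -0.0097, 0.1213]
orientation: [180.0, -0.1, -7.4]
force: [1.0, -0.0, 0.4]
opening: 0.0879
gripper_force: 0.0
```

```bash
python3 - <<'E'
from h import *
o=ctrl.get_obs(); print(o["clock"],o["tool_pos"],o["orientation"])
p=ctrl.snapshot("wrist")
save(p,"w2",[box(.513,-.0115,np.radians(-7.5),.15,.068,.008)])
print(white(p,proj(p,[.54,-.012,.008])[0],.008))
E
```

```text
3.55 [ 0.51442413 -0.00974882  0.12134965] [ 1.79995487e+02 -9.56895959e-02 -7.40036685e+00]
[519.9 -12.2 -10.2  37.7  26.8]
```

View pics/w2.png

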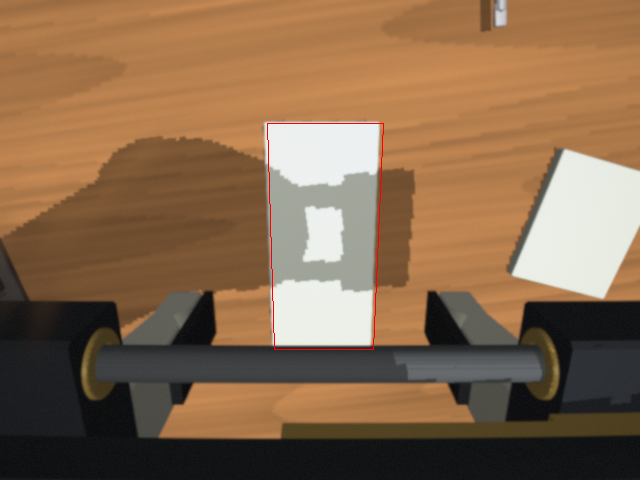

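Call:
apply_moves(
  commands=[
    [[0, 0.1, -3], 0, 0],
    [[0, 0.1, -6], 0, 0],
    [[0, 0.1, -8], 0, 0],
    [[0, 0.1, -9], 0, 0],
    [[0, 0.1, -9.6], 0, 0],
    [[0, 0.1, -10], 0, 0],
    [[0, 0.1, -10.1], 0, 0],
    [[0, 0.1, -10.1], 0, 0],
    [[0, 0.1, -10.1], 0, 0],
    [[0, 0.1, -10.1], 0, 0.5],
    [[0, 0.1, -10.1], 0, 1],
    [[0, 0.1, -10.1], 0, 1],
    [[0, 0.1, -10.1], 0, 1],
    [[0, 0.1, -10.1], 0, 1],
    [[0, 0.1, -10.1], 0, 1],
    [[0, 0.1, -10.1], 0, 1],
    [[0, 0.1, -10.1], 0, 1],
    [[0, 0.1, -10.1], 0, 1],
  ],
)

```text
clock: 5.1
tool_pos: [0.5131, -0.0096, 0.0188]
orientation: [180.0, -0.0, -7.5]
force: [-2.4, -0.3, 5.6]
opening: 0.0675
gripper_force: 30.0
```

Call:
apply_moves(
  commands=[
    [[0, 0, 1], 0, 1],
    [[0, 0, 3], 0, 1],
    [[0, 0, 6], 0, 1],
    [[0, 0, 9], 0.02, 1],
    [[0.5, 2, 12], 0.05, 1],
    [[1.2, 5, 14], 0.1, 1],
    [[1.9, 8, 15], 0.15, 1],
    [[2.6, 11, 15], 0.2, 1],
    [[3.3, 14, 15], 0.246, 1],
    [[4, 17, 15], 0.246, 1],
    [[4.6, 20, 15], 0.246, 1],
    [[5.2, 22.5, 15], 0.246, 1],
    [[5.6, 24.3, 15], 0.246, 1],
    [[5.8, 25.2, 15], 0.246, 1],
    [[5.8, 25.2, 15], 0.246, 1],
    [[5.8, 25.2, 15], 0.246, 1],
    [[5.8, 25.2, 15], 0.246, 1],
    [[5.8, 25.2, 15], 0.246, 1],
  ],
)

```text
clock: 6.6
tool_pos: [0.5708, 0.2413, 0.1687]
orientation: [180.0, 0.0, 6.5]
force: [-0.3, -0.6, -0.9]
opening: 0.0674
gripper_force: 30.0
```

```bash
python3 - <<'E'
from h import *
o=ctrl.get_obs(); t=o["tool_pos"]; print(o["clock"],t,o["orientation"],o["opening"])
a=np.radians(6.6); zb=t[2]-.0185
im=[]
for n in ("scene","side","wrist"):
    p=ctrl.snapshot(n)
    save(p,"t",[box(.571,.242,a,.186,.08,.005),box(.571,.242,a,.168,.049,.075),box(t[0],t[1],a,.15,.068,zb)])
    if n=="wrist": print("wr"); w=cv2.imread("pics/t.png"); im.append(cv2.resize(w,(400,300)))
    else:
        c=proj(p,[.571,.242,.1])[0].astype(int); w=cv2.imread("pics/t.png")[c[1]-75:c[1]+75,c[0]-100:c[0]+100]; im.append(cv2.resize(w,(400,300),interpolation=cv2.INTER_CUBIC))
im.append(im[0]*0)
cv2.imwrite("pics/c1.png",np.vstack([np.hstack(im[:2]),np.hstack(im[2:])]))
E
```

```text
6.6 [0.57079256 0.24130444 0.16872874] [1.79995563e+02 1.18729927e-02 6.54335665e+00] 0.06744305472381579
wr
```

View pics/c1.png

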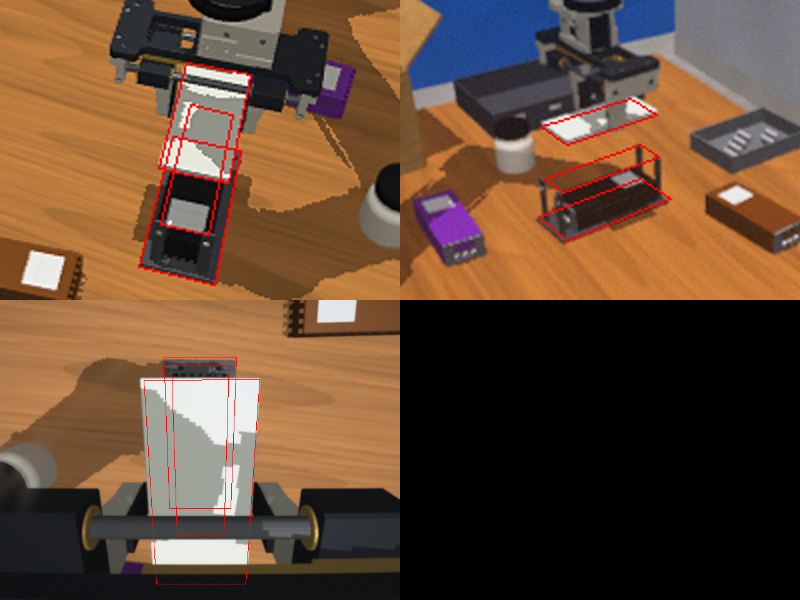

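Call:
apply_moves(
  commands=[
    [[0, 0.05, -2], 0, 1],
    [[0, 0.05, -4], 0, 1],
    [[0, 0.05, -6], 0, 1],
    [[0, 0.05, -7.5], 0, 1],
    [[0, 0.05, -8.5], 0, 1],
    [[0, 0.05, -9.2], 0, 1],
    [[0, 0.05, -9.8], 0, 1],
    [[0, 0.05, -10.2], 0, 1],
    [[0, 0.05, -10.5], 0, 1],
    [[0, 0.05, -10.7], 0, 1],
    [[0, 0.05, -10.8], 0, 1],
    [[0, 0.05, -10.9], 0, 1],
    [[0, 0.05, -10.9], 0, 1],
    [[0, 0.05, -10.9], 0, 1],
    [[0, 0.05, -10.9], 0, 1],
  ],
)

```text
clock: 8.0
tool_pos: [0.5712, 0.2431, 0.0599]
orientation: [-180.0, -0.0, 6.6]
force: [-0.1, 0.6, 0.1]
opening: 0.0679
gripper_force: 30.0
```

Call:
apply_moves(
  commands=[
    [[0, 0, -0.1], 0, 1],
    [[0, 0, -0.1], 0, 1],
    [[0, 0, -0.1], 0, 0.6],
    [[0, 0, -0.1], 0, 0],
    [[0, 0, -0.1], 0, 0],
    [[0, 0, -0.1], 0, 0],
    [[0, 0, -0.1], 0, 0],
    [[0, 0, -0.1], 0, 0],
    [[0, 0, 1], 0, 0],
    [[0, 0, 3], 0, 0],
    [[0, 0, 6], 0, 0],
    [[0, 0, 9], 0, 0],
    [[0, 0, 12], 0, 0],
    [[0, 0, 15], 0, 0],
    [[0, 0, 15], 0, 0],
  ],
)

```text
clock: 9.25
tool_pos: [0.5739, 0.2443, 0.2176]
orientation: [-179.8, -0.6, 6.7]
force: [0.5, -0.2, 1.3]
opening: 0.0878
gripper_force: 0.0
```

```bash
python3 - <<'E'
from h import *
o=ctrl.get_obs(); t=o["tool_pos"]; print(o["clock"],t)
for n in ("scene","side"):
    p=ctrl.snapshot(n); print(white(p,proj(p,[.571,.242,.049])[0],.049))
p=ctrl.snapshot("wrist"); a=np.radians(6.6)
save(p,"w3",[box(.571,.242,a,.186,.08,.005),box(.571,.242,a,.168,.049,.075),box(.571,.242,a,.15,.068,.049)])
E
```

```text
9.25 [0.57385976 0.2443176  0.21755169]
[589.6 248.8  -3.   35.2  23.2]
[528.8 237.1 -84.7  69.9  64. ]
```

View pics/w3.png

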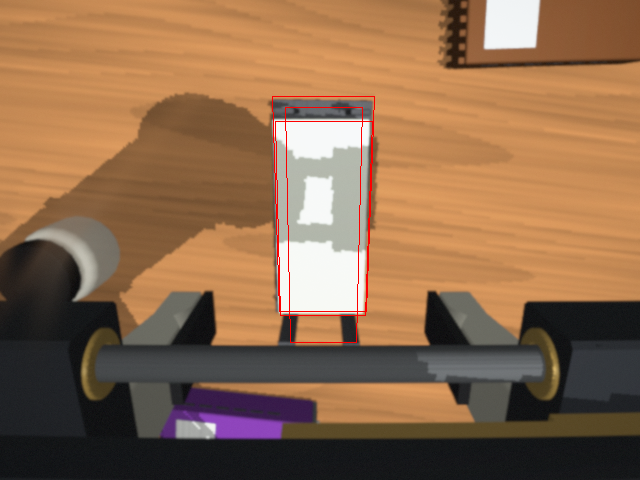

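Call:
apply_moves(
  commands=[
    [[-0.5, -3, 0], 0, 0],
    [[-13.4, -59.2, 0], 0.492, 0],
    [[-13.4, -59.2, 0], 0.492, 0],
    [[-13.4, -59.2, 0], 0.492, 0],
    [[-13.4, -59.2, 0], 0.492, 0],
    [[-13.4, -59.2, 0], 0.492, 0],
    [[-13.4, -59.2, 0], 0.492, 0],
    [[-13.4, -59.2, 0], 0.492, 0],
    [[-13.4, -59.2, 0], 0.492, 0],
    [[-13.4, -59.2, 0], 0.492, 0],
    [[-13.4, -59.2, 0], 0.492, 0],
    [[-13.4, -59.2, 0], 0.492, 0],
    [[-13.4, -59.2, 0], 0.492, 0],
    [[-13.4, -59.2, -2], 0.492, 0],
    [[-13.4, -59.2, -4], 0.492, 0],
    [[-13.4, -59.2, -5], 0.492, 0],
    [[-13.4, -59.2, -5], 0.492, 0],
    [[-13.4, -59.2, -5], 0.492, 0],
    [[-13.4, -59.2, -5], 0.492, 0],
  ],
)

```text
clock: 10.98
tool_pos: [0.4373, -0.3486, 0.16]
orientation: [180.0, 0.0, 34.8]
force: [0.2, 0.4, 0.0]
opening: 0.0878
gripper_force: 0.0
```

```bash
python3 - <<'E'
from h import *
o=ctrl.get_obs(); t=o["tool_pos"]; print(o["clock"],t,o["orientation"])
p=ctrl.snapshot("wrist"); a=np.radians(34.8)
save(p,"w4",[box(.437,-.349,a,.15,.06,.036),box(.437,-.349,a,.15,.06,.0)])
print(white(p,proj(p,[.47,-.326,.036])[0],.036))
E
```

```text
10.9833 [ 0.43733335 -0.34862208  0.15995434] [1.79999076e+02 1.74641226e-02 3.48311770e+01]
[ 470.2 -325.1  -56.2   41.    36.2]
```

View pics/w4.png

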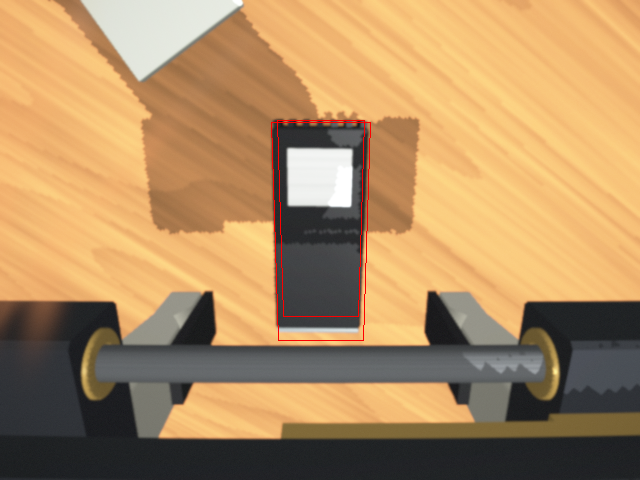

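Call:
apply_moves(
  commands=[
    [[0, 0.1, -3], 0, 0],
    [[0, 0.1, -6], 0, 0],
    [[0, 0.1, -9], 0, 0],
    [[0, 0.1, -11], 0, 0],
    [[0, 0.1, -12.5], 0, 0],
    [[0, 0.1, -13.3], 0, 0],
    [[0, 0.1, -13.7], 0, 0],
    [[0, 0.1, -13.7], 0, 0],
    [[0, 0.1, -13.7], 0, 0],
    [[0, 0.1, -13.7], 0, 0.5],
    [[0, 0.1, -13.7], 0, 1],
    [[0, 0.1, -13.7], 0, 1],
    [[0, 0.1, -13.7], 0, 1],
    [[0, 0.1, -13.7], 0, 1],
    [[0, 0.1, -13.7], 0, 1],
    [[0, 0.1, -13.7], 0, 1],
    [[0, 0.1, -13.7], 0, 1],
    [[0, 0.1, -13.7], 0, 1],
    [[0, 0.1, -13.7], 0, 1],
  ],
)

```text
clock: 12.62
tool_pos: [0.4371, -0.3481, 0.0229]
orientation: [180.0, -0.0, 34.8]
force: [-1.4, 1.3, 5.7]
opening: 0.06
gripper_force: 30.0
```

Call:
apply_moves(
  commands=[
    [[0, 0, 1], 0, 1],
    [[0, 0, 3], 0, 1],
    [[0, 0, 6], 0, 1],
    [[0, 0, 10], 0, 1],
    [[0.5, 2, 13], -0.03, 1],
    [[1.2, 5, 16], -0.08, 1],
    [[2, 9, 17], -0.14, 1],
    [[2.9, 13, 17], -0.2, 1],
    [[3.8, 17, 17], -0.26, 1],
    [[4.7, 21, 17], -0.32, 1],
    [[5.6, 25, 17], -0.38, 1],
    [[6.5, 29, 17], -0.44, 1],
    [[7.5, 33, 17], -0.492, 1],
    [[8.4, 37, 17], -0.492, 1],
    [[9.3, 41, 17], -0.492, 1],
    [[10.2, 45, 17], -0.492, 1],
    [[11.1, 49, 17], -0.492, 1],
    [[12, 53, 17], -0.492, 1],
    [[12.8, 56.5, 17], -0.492, 1],
    [[13.2, 58.3, 17], -0.492, 1],
  ],
)

```text
clock: 14.28
tool_pos: [0.569, 0.2387, 0.1919]
orientation: [-180.0, 0.0, 6.7]
force: [0.7, -0.1, -4.1]
opening: 0.0603
gripper_force: 30.0
```

Call:
apply_moves(
  commands=[
    [[0.2, 0.8, 0], 0, 1],
    [[0.2, 0.8, 0], 0, 1],
    [[0.2, 0.8, 0], 0, 1],
    [[0.2, 0.8, -2], 0, 1],
    [[0.2, 0.8, -3], 0, 1],
    [[0.2, 0.8, -3], 0, 1],
    [[0.2, 0.8, -3], 0, 1],
  ],
)

```text
clock: 14.87
tool_pos: [0.5705, 0.2415, 0.1621]
orientation: [179.9, 0.1, 6.5]
force: [-0.2, -0.3, -3.4]
opening: 0.0598
gripper_force: 30.0
```

```bash
python3 - <<'E'
from h import *
o=ctrl.get_obs(); t=o["tool_pos"]; print(o["clock"],t,o["orientation"],o["opening"])
a=np.radians(6.6); zb=t[2]-.0229
im=[]
for n in ("scene","side","wrist"):
    p=ctrl.snapshot(n)
    save(p,"t",[box(.571,.242,a,.186,.08,.005),box(t[0],t[1],a,.15,.06,zb),box(t[0],t[1],a,.15,.06,zb+.036)])
    w=cv2.imread("pics/t.png")
    if n=="wrist": im.append(cv2.resize(w,(400,300)))
    else:
        c=proj(p,[.571,.242,.1])[0].astype(int); im.append(cv2.resize(w[c[1]-75:c[1]+75,c[0]-100:c[0]+100],(400,300),interpolation=cv2.INTER_CUBIC))
    pl=white(p,proj(p,[t[0]+.0397,t[1]+.0046,zb+.036])[0],zb+.036); print(n,pl,"centre",pl[:2]-[39.7,4.6])
im.append(im[0]*0)
cv2.imwrite("pics/c2.png",np.vstack([np.hstack(im[:2]),np.hstack(im[2:])]))
E
```

```text
14.8667 [0.57049443 0.24150602 0.16211885] [1.79929187e+02 1.00705216e-01 6.53867487e+00] 0.059847555552998935
scene [617.2 241.2 -84.8  29.3  21.3] centre [577.5 236.6]
side [440.6  24.2   2.6  40.9  28.7] centre [400.9  19.6]
wrist [611.  247.4 -83.4  40.9  36.4] centre [571.3 242.8]
```

View pics/c2.png

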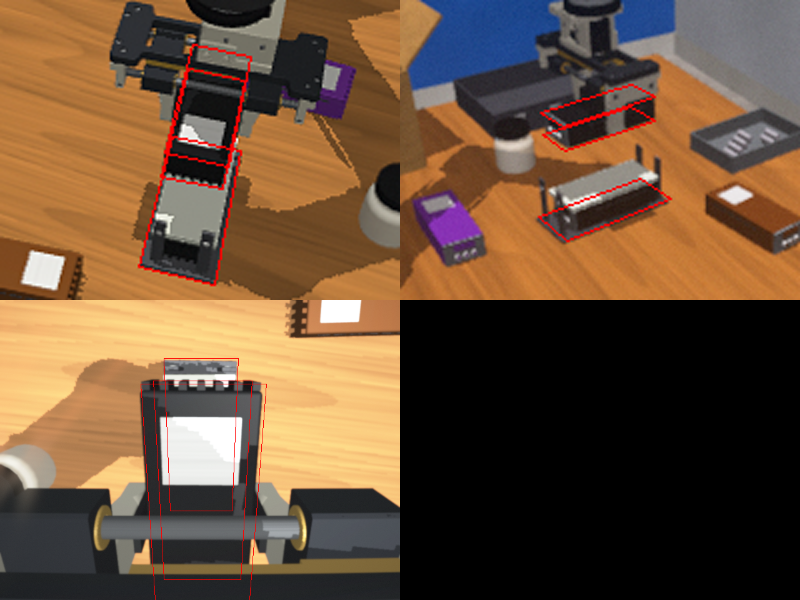

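Call:
apply_moves(
  commands=[
    [[0, 0, -2], 0, 1],
    [[0, 0, -4], 0, 1],
    [[0, 0, -5.5], 0, 1],
    [[0, 0, -6.5], 0, 1],
    [[0, 0, -7.3], 0, 1],
    [[0, 0, -7.9], 0, 1],
    [[0, 0, -8.3], 0, 1],
    [[0, 0, -8.6], 0, 1],
    [[0, 0, -8.8], 0, 1],
    [[0, 0, -8.9], 0, 1],
    [[0, 0, -9], 0, 1],
    [[0, 0, -9], 0, 1],
    [[0, 0, -9], 0, 1],
    [[0, 0, -9], 0, 1],
  ],
)

```text
clock: 16.18
tool_pos: [0.5711, 0.243, 0.0728]
orientation: [-180.0, -0.0, 6.6]
force: [-0.3, -0.7, -4.0]
opening: 0.0597
gripper_force: 30.0
```

Still carrying the weight, so I lower in small steps.

Call:
apply_moves(
  commands=[
    [[0, 0, -0.1], 0, 1],
    [[0, 0, -0.1], 0, 1],
    [[0, 0, -0.2], 0, 1],
    [[0, 0, -0.2], 0, 1],
    [[0, 0, -0.2], 0, 1],
  ],
)

```text
clock: 16.6
tool_pos: [0.5713, 0.2431, 0.0719]
orientation: [-180.0, -0.1, 6.6]
force: [-4.5, -0.7, 5.7]
opening: 0.0598
gripper_force: 30.0
```

Set down (force reversed); release and rise.

Call:
apply_moves(
  commands=[
    [[0, 0, 0.05], 0, 0.9],
    [[0, 0, 0.05], 0, 0.5],
    [[0, 0, 0.05], 0, 0],
    [[0, 0, 0.05], 0, 0],
    [[0, 0, 0.05], 0, 0],
    [[0, 0, 0.05], 0, 0],
    [[0, 0, 0.05], 0, 0],
    [[0, 0, 1], 0, 0],
    [[0, 0, 3], 0, 0],
    [[0, 0, 6], 0, 0],
    [[0, 0, 9], 0, 0],
    [[0, 0, 12], 0, 0],
    [[0, 0, 14], 0, 0],
    [[0, 0, 14], 0, 0],
    [[0, 0, 14], 0, 0],
    [[0, 0, 14], 0, 0],
  ],
)

```text
clock: 17.93
tool_pos: [0.5706, 0.2428, 0.2105]
orientation: [-180.0, 0.0, 6.6]
force: [0.7, 0.6, -0.2]
opening: 0.0878
gripper_force: 0.0
```

```bash
python3 - <<'E'
from h import *
o=ctrl.get_obs(); t=o["tool_pos"]; print(o["clock"],t,o["force"])
a=np.radians(6.6); im=[]
for n in ("scene","side","wrist"):
    p=ctrl.snapshot(n)
    save(p,"t",[box(.571,.242,a,.186,.08,.005),box(.571,.242,a,.15,.06,.085)])
    w=cv2.imread("pics/t.png")
    if n=="wrist": im.append(cv2.resize(w,(400,300)))
    else:
        c=proj(p,[.571,.242,.05])[0].astype(int); im.append(cv2.resize(w[c[1]-60:c[1]+60,c[0]-80:c[0]+80],(400,300),interpolation=cv2.INTER_CUBIC))
    pl=white(p,proj(p,[.6107,.2466,.085])[0],.085); print(n,pl,"centre",pl[:2]-[39.7,4.6])
im.append(im[0]*0)
cv2.imwrite("pics/c3.png",np.vstack([np.hstack(im[:2]),np.hstack(im[2:])]))
E
```

```text
17.9333 [0.57060093 0.24276971 0.21048945] [ 0.66154617  0.60936148 -0.2018843 ]
scene [621.4 248.2 -83.6  37.4  12.3] centre [581.7 243.6]
side [682.4  62.5  12.   36.7  31.6] centre [642.7  57.9]
wrist [610.9 248.1 -83.5  40.4  37.3] centre [571.2 243.5]
```

View pics/c3.png

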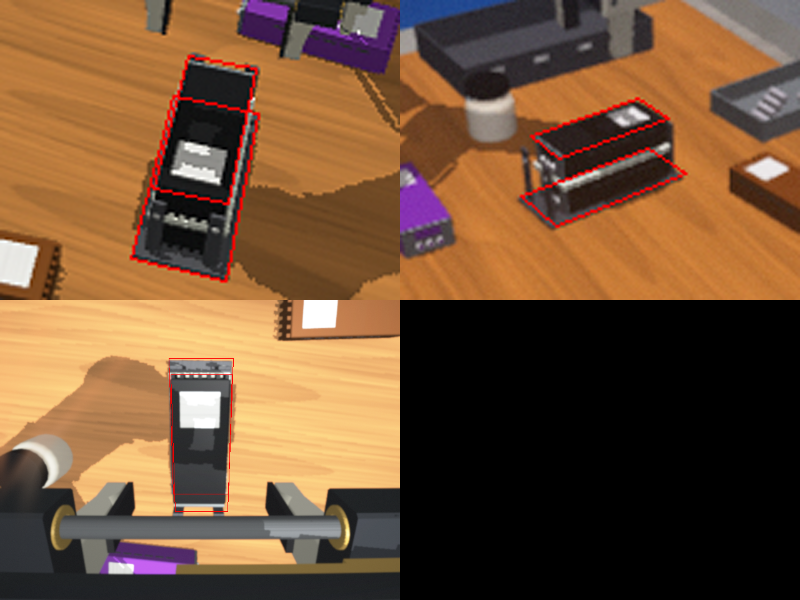

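The pictures show the unit, board and lower unit stacked square between the posts, with the connectors at the same end and the gripper clear.

```bash
python3 -c "
from plant import ctrl
print(ctrl.close_job())"
```

```text
the job is handed in; nothing more can be done
None
```

The job is handed in at about 18 s with no verdict returned: the separator and loose unit were lowered into the carrier, and the last pictures show the stack square, connectors at the same end, and the gripper clear.

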